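# Hold the spring clip open over the slid-out dose chart

### The job

First push the dose chart along its slide by the orange tab, out of the sleeve of the white medicine caddy, until it clicks fully out. Then take the blue spring clip off the grey basket's rim by squeezing its two handles, and lower it, squeezed wide open, over the top edge of the part of the chart that now sticks out, so that its jaws straddle the edge a centimetre or two deep without touching the chart. Finish while still holding the clip there, gaping, so that I can tuck a slip in beside the chart before it closes; do not drop the clip, and leave the bottles, the pill jar and the mug as they are.

Things in the scene. Friction and masses are not known exactly. Their poses are not given: they have to be found in the camera images.
- caddy: White medicine caddy, fixed, 142 x 222 mm. Origin: underside, mid-width. Bottle bays (walls 55 mm high) at -x; at x = +52 mm the upright chart sleeve, full width in y, ending at y = +111 mm: two 3 mm plates 8 mm apart, top 105 mm above the table. The chart slides out of it towards +y.
- chart (a joint): How far the dose chart is slid out (m): 0 parked (it starts at 0 to 0.02), 0.098 end stop. It slides with about 1 N up to about 0.083, then a spring catch resists with about 6 N until about 0.091, past which it snaps on; above 0.095 it is clicked and stays there.
- chart_tab (a point): Centre of the orange push tab on the chart's rear end, 128 mm above the table: 14 mm (caddy x) by 10 mm (caddy y, the slide direction), standing 28 mm above the chart's edge; its top is 15 mm above this point. Axes as the caddy. Push it towards +y.
- chart_edge (a point): Point on the top edge of the chart, 115 mm above the table: the middle of the part that sticks out once clicked, which then reaches 48 mm either way along y (to the sleeve's end, to the chart's free end). The chart is a rigid white board with a printed grid, 3 mm thick (x), 160 mm long (y). Axes as the caddy. It moves with the chart.
- basket: Open grey plastic basket, 140 mm (x) by 180 mm (y), 75 mm high, walls 3 mm, fixed; origin: underside centre. The clip is parked astride the rim of its +x wall; the pill jar stands in it, towards -x.
- clip: Blue spring clip, 45 g, two levers on a pin, jaws down, handles up. Origin on the pin, axes of lever a (basket's inner side); x from lever a to b, y along the pin (36 mm wide), z up. Parked: axes as the basket, pin 16 mm above the rim (91 mm above the table), lips 18 mm below the rim. Squeezed evenly, the pin stays midway and this frame tilts about y by half the joint angle.
- clip_grip (a point): Where to squeeze along x: midway between the handles at rest, 30 mm above the pin, fixed to lever a. Handles: flat plates 34 mm wide, 4 to 44 mm above the pin, leaning out: over their outer faces 51 mm at the top, 26 mm at the bottom; squeezed fully they are upright and parallel, 22 mm over all, against a stop.
- clip_jaw (a joint): Opening angle of the clip (rad): about 0 as parked on the 3 mm rim, 0.6 fully squeezed. Gap between the lips: about 3 mm + 34 mm per rad, so 23 mm at 0.6. Squeezing at clip_grip takes about 5 N per handle to begin and 11 N at full opening; let go, the spring shuts it.
- clip_lip_a (a point): Bottom end of the inner face of lever a's black rubber lip, mid-width, 34 mm below the pin along the lever. Fully squeezed and upright, both lips are 32 mm below the pin, and a card edge between them may come up to 7 mm below the pin before it touches the spring coil.
- clip_lip_b (a point): The same point on the lip of lever b.
- spray: Bystander: white nasal spray bottle with a pale blue cap, 42 mm across, 104 mm tall, in a bay of the caddy; origin at its underside.
- drops: Bystander: amber drops bottle with a black cap, 34 mm across, 76 mm tall, in the other bay; origin at its underside.
- pills: Bystander: orange pill jar with a white cap, 51 mm across, 76 mm tall, in the basket; origin at its underside.
- mug: Bystander: white mug, 80 mm across, 95 mm tall, on the table; origin at its underside.
There are look-alikes about, which are no part of the job. Several things have the shape of the basket; the one meant has the colours described above.

How it is judged:
On the way, in this order (a step that is already met when the one before it is completed fails the run):
1. the chart is pushed out until it has clicked, with the clip still on the basket (value of joint chart above 0.095 m and distance of clip from where it was at the start of the episode below 0.03 m), for 0.2 s.
2. the clip is squeezed open and lifted clear of the basket (value of joint clip_jaw above 0.35 rad and distance of clip from where it was at the start of the episode above 0.05 m and contact force between clip and basket below 0.2 N), for 0.1 s.
At the end, for the whole second after the job is handed in: Chart clicked out (slide above 95 mm). Fingers alone hold the clip, still, open above 0.35 rad, a lip on each side of the chart, both 8 mm or more below its top edge and within 35 mm of the middle of the part that sticks out, touching neither chart, caddy nor basket. Bystanders upright (value of joint chart above 0.095 m and value of joint clip_jaw above 0.35 rad and contact force between the fingers and clip above 2 N and z of each of clip_lip_a, clip_lip_b in the frame of chart_edge below -0.008 m and ((x of clip_lip_a in the frame of chart_edge below -0.003 m and x of clip_lip_b in the frame of chart_edge above 0.003 m) or (x of clip_lip_a in the frame of chart_edge above 0.003 m and x of clip_lip_b in the frame of chart_edge below -0.003 m)) and y of clip_lip_a in the frame of chart_edge between -0.035 and 0.035 m and y of clip_lip_b in the frame of chart_edge between -0.035 and 0.035 m and contact force between clip and caddy below 0.3 N and contact force between clip and basket below 0.3 N and linear speed of clip below 0.05 m/s and angle between each of spray, drops, pills, mug's own z axis and vertical below 0.3 rad); the arm keeps its last pose, push and grip.
It fails at once if a bottle, the pill jar or the mug is knocked over or pushed away by more than 30 mm (distance of any of spray, drops, pills, mug from where it was at the start of the episode above 0.03 m or angle between any of spray, drops, pills, mug's own z axis and vertical above 0.6 rad).
It fails at once if the clip is dropped (height (world z) of clip below 0.05 m).
It also fails if it takes over 54 s, if anything falls off the work surface, if the arm or the gripper's body presses on something with over 40 N, if the wrist force passes 120 N, or if a joint passes its speed limit or range.

### The arm

A 7-joint arm with a two-finger parallel gripper is mounted at the origin on the work surface. World frame = base frame: x ahead of the robot, y to its left, z up, the work surface at z = 0. Lengths are in m, angles in rad, forces in N, time in s.
With the tool pointing down it reaches from about 0.4 to 0.9 m from the base axis. Payload 5.5 kg.
Tool frame: the origin (TCP) lies at the very end of the fingers, on their centre line; the grasp point (between the pads) lies 19 mm behind it (arm.grasp_offset is the z of the grasp point in the tool frame, in m); z points along the fingers, y is the direction in which the jaws open and shut (so a half turn about z gives the same grasp; the last joint's range is limited). The gripper opens to 85 mm and grips with 20 to 120 N. Pads are 22 mm wide; open, the fingers measure 114 mm over their backs; the gripper's body (76 mm by 85 mm) begins 54 mm behind the grasp point. The pads swing forward as they close: fully open they stand 13 mm farther back than shut.
Start: joints at [1.432, 0.501, -0.427, 1.55, 0.221, 1.138, -0.21], TCP at [0.254, -0.598, 0.231] pointing down, gripper open.
Joint ranges: [-2.88, 2.88], [-0.31, 2.03], [-1.54, 1.56], [0.2, 2.42], [-1.41, 4.55], [0.19, 2.02], [-2.57, 2.57]. Speed limits (rad/s): [2.57, 2.57, 3.14, 3.14, 3.14, 3.14, 3.14].

### API

Orientations are given as a rotation vector (axis times angle).
In Python, from rig import arm gives the robot as it stands.
- The arm moves only by the shell command python3 -m crank 'ROWS'. ROWS is JSON, a list of rows, each an object of numbers: "x", "y", "z": the shift along the tool's x, y, z in m; "ax", "ay", "az": the turn, a rotation vector about the tool's x, y, z in rad; "gripper": the closure, from 0 (fully open) to 1 (shut). A call has exactly 8 rows; each row shifts and turns the commanded pose from where the row before left it, along the tool's axes as they then stand; what a row does not reach is not made up. A row lasts 1/12 s, in which the tool goes at most 41.7 mm and 7.16 degrees, less where a joint would pass 70% of its speed; a pose out of reach is approached as far as the arm can. A call with a gripper value outside its range is refused whole. The fingers move at their own pace and stop on an object; the grip force is fixed at half the most. Time passes only in rows, so rows that do not move let the fingers close, or fill a call up. It gives the time, the measured TCP pose, the force and the opening at its end, in the units of the state.
- arm.sense(): the state, without advancing time (a new reading comes with each control period).
- arm.grab_frame(name): name is "side" or "top" or "wrist"; returns a dict with "color" (480x640x3 uint8, red, green, blue), "depth" (480x640 float32, m along the optical axis (not along the pixel's ray), 0 where there is no reading), "fx", "fy", "cx", "cy" (pixels), "extrinsics" (4x4, takes a point from camera to world coordinates). Camera axes: x right, y down, z forward; pixel columns grow to the right and rows downward; lengths in m; the calibration is good to about 2 mm. A picture is of the moment at which its call begins.
- arm.close_job(): hands the job in, once; it reports no verdict.
Trained networks look in the newest picture that a camera, given by its name, has taken for a name from the list of things; names that differ only in an ending like _2 or _b are one class to them, and where a whole thing is asked for, a point or a joint stands for the part that bears it (a point fixed in the world has none). Each returns a list of dicts, best first, with "p" (0 to 1); they miss things now and then, are a little off and sometimes report something else, mostly with a low value. They report only what shows in the picture. A call takes as long as a camera call. They do not tell look-alikes from the thing itself.
- arm.silhouettes(camera, thing): "mask" (480x640 bool, what is visible of it) and "box" ([left, top, right, bottom] in pixels, round what is visible of it).
The state is a dict: "clock": time; "joint_pos": joint angles; "joint_velocities": joint speeds; "joint_torque": joint torques, N m; "tcp_pos": TCP position; "orientation": TCP orientation; "contact_force": force on the tool from outside, world axes, zero at the start; "torque": the same for the moment, N m; "gripper_width": finger opening in m.
Only numpy, scipy, OpenCV 4.12 (cv2) and the standard library are available. Lean on these libraries where they do the work, as an engineer would, in place of code of your own. Each camera call takes 0.05 s, during which the arm holds its last target.

## Working session

There is one attempt and no reset: what is moved stays moved. The work goes in short steps, Python scripts to look and compute and a shell command to move; the robot and the scene stay as the last step left them, time stands still between calls to the robot, and variables do not carry over. Pictures are saved under pics/ and viewed, and the job is handed in when it is done.

```bash
ls; mkdir -p pics; cat > h.py <<'E'
from rig import arm
import numpy as np, cv2
from scipy.spatial.transform import Rotation as R
def snap(n,f):
    fr=arm.grab_frame(n); cv2.imwrite('pics/'+f,fr['color'][:,:,::-1]); np.savez('/tmp/'+f+'.npz',**fr); return fr
def pts(fr,mask=None):
    d=fr['depth']; v,u=np.nonzero((d>0)&(mask if mask is not None else True)); z=d[v,u]
    P=np.c_[(u-fr['cx'])/fr['fx']*z,(v-fr['cy'])/fr['fy']*z,z]; E=fr['extrinsics']
    return P@E[:3,:3].T+E[:3,3],u,v
E
python3 - <<'E'
from h import *
print(arm.sense(),arm.grasp_offset)
for n in ('side','top','wrist'):
    f=snap(n,n+'0.png'); print(n,f['extrinsics'].round(3).tolist(),f['fx'])
    for t in ('caddy','chart_tab','basket','clip','mug','pills'):
        for r in arm.silhouettes(n,t)[:4]: print(n,t,round(r['p'],2),r['box'])
E
```

```text
pics
{'clock': 0.0, 'joint_pos': array([ 1.43221576,  0.50186642, -0.42677535,  1.5514648 ,  0.2207642 ,
        1.13824091, -0.21029882]), 'joint_velocities': array([ 1.46411539e-03,  1.66721502e-04,  2.11928597e-03, -4.13499148e-04,
       -5.84343635e-04,  4.02517085e-05, -1.80751797e-04]), 'joint_torque': array([-1.41937885e-04, -5.69525206e+01, -5.81619143e+00, -2.80947608e+01,
        1.06634747e-02,  1.19994584e-02, -3.13226121e-05]), 'tcp_pos': array([ 0.25388465, -0.59762117,  0.2302401 ]), 'orientation': array([-3.07652931e+00, -6.26543526e-01,  4.41702694e-04]), 'contact_force': array([0.33804572, 0.97501793, 0.55504889]), 'torque': array([ 0.03717469, -0.01273005,  0.05593877]), 'gripper_width': 0.08530058284384681} -0.0187
side [[-0.873, -0.307, 0.38, 0.078], [-0.488, 0.509, -0.709, 0.657], [0.024, -0.804, -0.594, 0.752], [0.0, 0.0, 0.0, 1.0]] 489.692954240644
side caddy 0.77 [163.7, 274.3, 308.1, 421.3]
side chart_tab 0.72 [166.8, 280.9, 230.9, 381.3]
side basket 0.81 [351.4, 152.0, 431.3, 208.2]
side basket 0.78 [299.4, 192.8, 389.3, 267.3]
side basket 0.78 [412.4, 198
[... 256 characters left out ...]
99, 0.037, 0.452], [-1.0, 0.005, -0.001, -0.117], [0.001, -0.037, -0.999, 1.19], [0.0, 0.0, 0.0, 1.0]] 541.8737822687893
top caddy 0.64 [120.9, 201.1, 238.4, 282.0]
top chart_tab 0.72 [120.4, 208.6, 207.4, 219.9]
top basket 0.93 [391.5, 318.6, 488.4, 398.1]
top basket 0.87 [331.2, 194.4, 438.1, 287.8]
top basket 0.63 [455.7, 193.8, 575.4, 298.4]
top mug 0.91 [251.9, 69.7, 300.1, 120.2]
top mug 0.36 [404.1, 198.3, 424.5, 219.2]
top pills 0.72 [378.9, 247.9, 403.1, 270.8]
wrist [[0.392, -0.888, -0.241, 0.315], [-0.92, -0.378, -0.103, -0.57], [0.0, 0.262, -0.965, 0.374], [0.0, 0.0, 0.0, 1.0]] 399.2691336420743
wrist basket 0.8 [289.5, 0.1, 416.6, 63.9]
wrist basket 0.55 [0.0, 0.0, 187.3, 246.3]
```

View pics/side0.png

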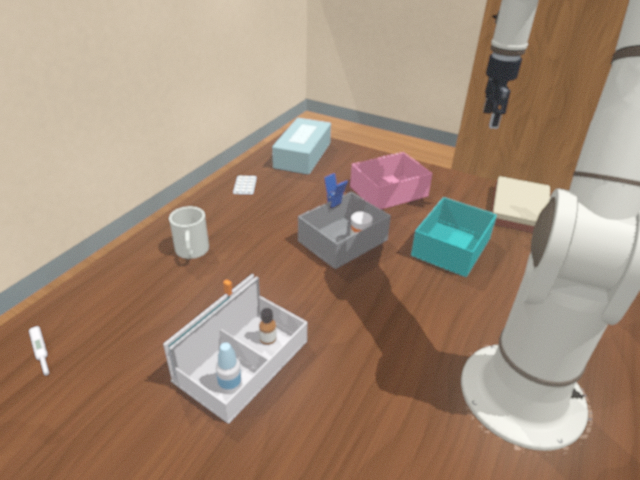

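View pics/top0.png

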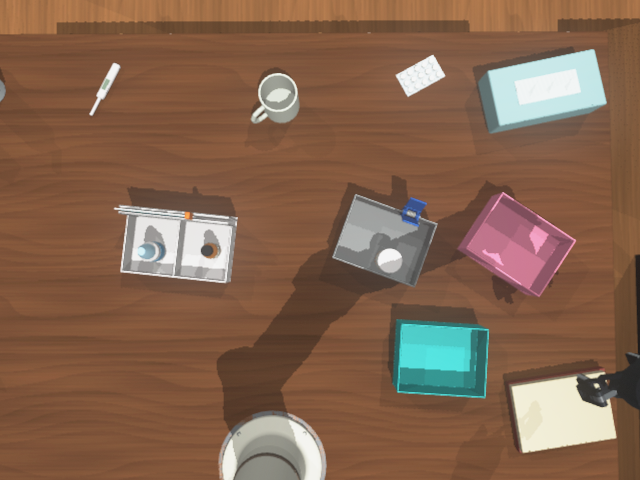

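The side view shows these look-alikes: grey basket (344,230), pink (390,180) and teal (455,235). I choose the grey one, which has the blue clip at (335,190) and the jar inside. In the top view the orange tab is at (188,216) and the clip at (413,211), and the chart already sticks out slightly to the left (+y). Next I'll crop closely and measure.

```bash
python3 - <<'E'
from h import *
def ld(n): 
    return dict(np.load('/tmp/'+n+'.npz'))
s,t=ld('side0.png'),ld('top0.png')
def up(im,k): return cv2.resize(im,None,fx=k,fy=k,interpolation=cv2.INTER_CUBIC)
c1=up(t['color'][185:300,320:450],3); c2=up(t['color'][190:295,105:250],3)
c3=up(s['color'][165:270,290:400],3); c4=up(s['color'][265:425,150:310],2)
H=np.zeros((345+320,435+400,3),np.uint8)
for c,(y,x) in ((c1,(0,0)),(c2,(0,400)),(c3,(345,0)),(c4,(345,400))): H[y:y+c.shape[0],x:x+c.shape[1]]=c
H=cv2.resize(H,(750,597)); cv2.imwrite('pics/crop0.png',H[:,:,::-1])
for nm,f in (('side',s),('top',t)):
    P,u,v=pts(f); C=f['color'][v,u].astype(int)
    r,g,b=C.T
    reg=(P[:,2]>0.11)&(r>180)&(b<90)&(g<150)
    print(nm,'orange',reg.sum(),P[reg].mean(0).round(4) if reg.any() else '',P[reg].min(0).round(4),P[reg].max(0).round(4)) if reg.any() else print('none')
    bl=(b>r+60)&(b>g+30)&(P[:,2]>0.06)
    print('blue',bl.sum(),P[bl].mean(0).round(4),P[bl].min(0).round(4),P[bl].max(0).round(4))
# rims in top
P,u,v=pts(t)
for nm,x0,y0,w,h,z0,z1 in (('basket',325,190,120,105,.068,.082),('caddy walls',115,195,130,95,.048,.062),('sleeve',110,195,135,95,.095,.125)):
    m=(u>x0)&(u<x0+w)&(v>y0)&(v<y0+h)&(P[:,2]>z0)&(P[:,2]<z1)
    rc=cv2.minAreaRect(P[m][:,:2].astype(np.float32)); print(nm,m.sum(),rc,cv2.boxPoints(rc).round(3).tolist())
E
```

```text
side orange 37 [0.5264 0.1535 0.1338] [0.5227 0.1471 0.1202] [0.536  0.1565 0.1417]
blue 271 [ 0.541  -0.2886  0.1051] [ 0.5085 -0.3118  0.0622] [ 0.5622 -0.2666  0.1354]
top orange 12 [0.5318 0.1458 0.1424] [0.5248 0.1431 0.1394] [0.5366 0.1511 0.1446]
blue 311 [ 0.541  -0.2953  0.1154] [ 0.5093 -0.3163  0.085 ] [ 0.5623 -0.2717  0.1397]
basket 896 ((0.4853561818599701, -0.24414551258087158), (0.1803554743528366, 0.14577704668045044), 69.74803924560547) [[0.38600000739097595, -0.30399999022483826], [0.5230000019073486, -0.3540000021457672], [0.5849999785423279, -0.1850000023841858], [0.4480000138282776, -0.1340000033378601]]
caddy walls 750 ((0.4748447835445404, 0.1905101239681244), (0.22373364865779877, 0.1345565915107727), 84.0428695678711) [[0.3959999978542328, 0.0860000029206276], [0.5299999713897705, 0.07199999690055847], [0.5529999732971191, 0.29499998688697815], [0.41999998688697815, 0.3089999854564667]]
sleeve 823 ((0.49508747458457947, 0.18986256420612335), (0.22570858895778656, 0.09949851036071777), 83.7170181274414) [[0.43299999833106995, 0.08299999684095383], [0.5320000052452087, 0.07199999690055847], [0.5569999814033508, 0.296999990940094], [0.4580000042915344, 0.3070000112056732]]
```

View pics/crop0.png

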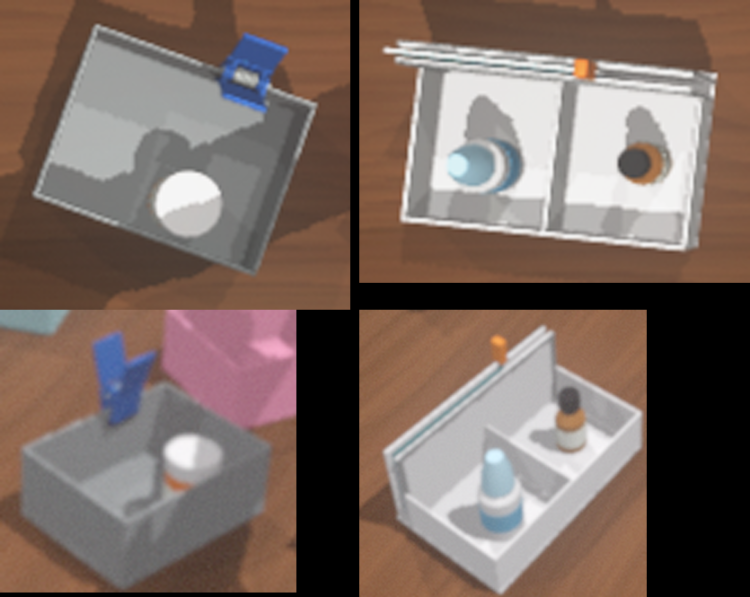

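The crops confirm it. The clip sits astride the grey basket's far (+x) wall and the orange tab stands on the sleeve line. Next I compute the approach move.

```bash
cat >> h.py <<'E'
def go(target,yaw=None,yax=None):
    """print shift in tool axes to target TCP, and az to make tool y point along world direction angle yax (mod pi)"""
    s=arm.sense(); M=R.from_rotvec(s['orientation']).as_matrix()
    print('tcp',s['tcp_pos'].round(4),'tool x',M[:,0].round(3),'y',M[:,1].round(3),'z',M[:,2].round(3),'w',round(s['gripper_width'],4),'F',s['contact_force'].round(1),'t',round(s['clock'],2),'q7',s['joint_pos'][6].round(2))
    if target is not None: print('shift tool',(M.T@(np.array(target)-s['tcp_pos'])).round(4))
    if yax is not None:
        for k in (0,np.pi):
            d=np.array([np.cos(yax+k),np.sin(yax+k),0]); dt=M.T@d
            print('az',round(np.arctan2(-dt[0],dt[1]),4))
E
python3 - <<'E'
from h import *
go([0.528,0.10,0.23],yax=-0.104)
E
```

```text
tcp [ 0.2542 -0.5982  0.2313] tool x [0.92  0.391 0.   ] y [ 0.391 -0.92   0.   ] z [ 0.  0. -1.] w 0.0856 F [-0.2  0.4 -0.3] t 1.05 q7 -0.21
shift tool [ 0.5251 -0.5355  0.0013]
az -1.0649
az 2.0767
```

```bash
python3 -m crank '[{"x":0.028,"y":-0.028,"gripper":1},{"x":0.028,"y":-0.028,"gripper":1},{"x":0.028,"y":-0.028,"gripper":1},{"x":0.028,"y":-0.028,"gripper":1},{"x":0.028,"y":-0.028,"gripper":1},{"x":0.028,"y":-0.028,"gripper":1},{"x":0.028,"y":-0.028,"gripper":1},{"x":0.028,"y":-0.028,"gripper":1}]'
python3 -c "
from h import *
go([0.528,0.10,0.23],yax=-0.104);print(arm.sense()['joint_pos'].round(2))"
```

```text
tcp [ 0.2542 -0.5982  0.2313] tool x [0.92  0.391 0.   ] y [ 0.391 -0.92   0.   ] z [ 0.  0. -1.] w 0.0856 F [-0.2  0.4 -0.3] t 1.05 q7 -0.21
shift tool [ 0.5251 -0.5355  0.0013]
az -1.0649
az 2.0767
[ 1.43  0.5  -0.43  1.55  0.22  1.14 -0.21]schema error: expected keys x, y, z, ax, ay, az, gripper
```

```bash
python3 -m crank '[{"x":0.028,"y":-0.028,"z":0,"ax":0,"ay":0,"az":0,"gripper":1},{"x":0.028,"y":-0.028,"z":0,"ax":0,"ay":0,"az":0,"gripper":1},{"x":0.028,"y":-0.028,"z":0,"ax":0,"ay":0,"az":0,"gripper":1},{"x":0.028,"y":-0.028,"z":0,"ax":0,"ay":0,"az":0,"gripper":1},{"x":0.028,"y":-0.028,"z":0,"ax":0,"ay":0,"az":0,"gripper":1},{"x":0.028,"y":-0.028,"z":0,"ax":0,"ay":0,"az":0,"gripper":1},{"x":0.028,"y":-0.028,"z":0,"ax":0,"ay":0,"az":0,"gripper":1},{"x":0.028,"y":-0.028,"z":0,"ax":0,"ay":0,"az":0,"gripper":1}]'
python3 -c "
from h import *
go([0.528,0.10,0.23],yax=-0.104);print(arm.sense()['joint_pos'].round(2))"
```

```text
clock: 1.72
tcp_pos: [0.3732, -0.3027, 0.2316]
orientation: [3.078, 0.627, 0.0]
contact_force: [0.1, -0.9, 0.6]
gripper_width: 0.0001
tcp [ 0.3732 -0.3027  0.2316] tool x [ 0.92   0.391 -0.   ] y [ 0.391 -0.92   0.001] z [ 0.    -0.001 -1.   ] w 0.0001 F [ 0.1 -0.9  0.6] t 1.72 q7 -0.67
shift tool [ 0.2999 -0.3101  0.0013]
az -1.0651
az 2.0765
[ 1.15  0.21 -0.59  1.96  0.14  1.01 -0.67]
```

```bash
python3 -m crank '[{"x":0.028,"y":-0.029,"z":0,"ax":0,"ay":0,"az":0,"gripper":1},{"x":0.028,"y":-0.029,"z":0,"ax":0,"ay":0,"az":0,"gripper":1},{"x":0.028,"y":-0.029,"z":0,"ax":0,"ay":0,"az":0,"gripper":1},{"x":0.028,"y":-0.029,"z":0,"ax":0,"ay":0,"az":0,"gripper":1},{"x":0.028,"y":-0.029,"z":0,"ax":0,"ay":0,"az":0,"gripper":1},{"x":0.028,"y":-0.029,"z":0,"ax":0,"ay":0,"az":0,"gripper":1},{"x":0,"y":0,"z":0,"ax":0,"ay":0,"az":-0.12,"gripper":1},{"x":0,"y":0,"z":0,"ax":0,"ay":0,"az":-0.12,"gripper":1}]'
python3 -c "
from h import *
go([0.528,0.10,0.23],yax=-0.104);print(arm.sense()['joint_pos'].round(2))"
```

```text
clock: 2.38
tcp_pos: [0.4605, -0.0749, 0.2319]
orientation: [2.975, 1.009, 0.002]
contact_force: [0.0, -1.4, -0.8]
gripper_width: -0.0002
tcp [ 0.4605 -0.0749  0.2319] tool x [0.794 0.608 0.001] y [ 0.608 -0.794  0.001] z [ 0.001  0.    -1.   ] w -0.0002 F [ 0.  -1.4 -0.8] t 2.38 q7 -0.98
shift tool [ 0.16   -0.0977  0.002 ]
az -0.8129
az 2.3287
[ 0.82  0.21 -0.8   1.99  0.18  1.01 -0.98]
```

```bash
python3 -m crank '[{"x":0.032,"y":-0.0195,"z":0,"ax":0,"ay":0,"az":0,"gripper":1},{"x":0.032,"y":-0.0195,"z":0,"ax":0,"ay":0,"az":0,"gripper":1},{"x":0.032,"y":-0.0195,"z":0,"ax":0,"ay":0,"az":-0.12,"gripper":1},{"x":0,"y":0,"z":0,"ax":0,"ay":0,"az":-0.12,"gripper":1},{"x":0,"y":0,"z":0,"ax":0,"ay":0,"az":-0.12,"gripper":1},{"x":0,"y":0,"z":0,"ax":0,"ay":0,"az":-0.12,"gripper":1},{"x":0,"y":0,"z":0,"ax":0,"ay":0,"az":-0.12,"gripper":1},{"x":0,"y":0,"z":0,"ax":0,"ay":0,"az":-0.12,"gripper":1}]'
python3 - <<'E'
from h import *
go([0.528,0.10,0.23],yax=-0.104);print(arm.sense()['joint_pos'].round(2))
f=snap('wrist','w1.png'); snap('side','s1.png')
P,u,v=pts(f); r,g,b=f['color'][v,u].astype(int).T
reg=(P[:,2]>0.11)&(r>180)&(b<90)&(g<150)
print(reg.sum(),P[reg].min(0),P[reg].max(0),P[reg].mean(0))
E
```

```text
clock: 3.05
tcp_pos: [0.5013, 0.0259, 0.2314]
orientation: [2.434, 1.985, 0.0]
contact_force: [0.3, -0.3, -0.3]
gripper_width: 0.0002
tcp [0.5013 0.0259 0.2314] tool x [ 0.201  0.98  -0.   ] y [ 0.98  -0.201  0.   ] z [ 0. -0. -1.] w 0.0002 F [ 0.3 -0.3 -0.3] t 3.05 q7 -0.6
shift tool [0.078  0.0112 0.0014]
az -0.0986
az 3.0429
[ 0.71  0.34 -0.98  1.9   0.33  1.06 -0.6 ]
104 [0.52413357 0.14733577 0.11573039] [0.5378677  0.15644295 0.14389579] [0.52994841 0.1499326  0.14070826]
```

View pics/w1.png

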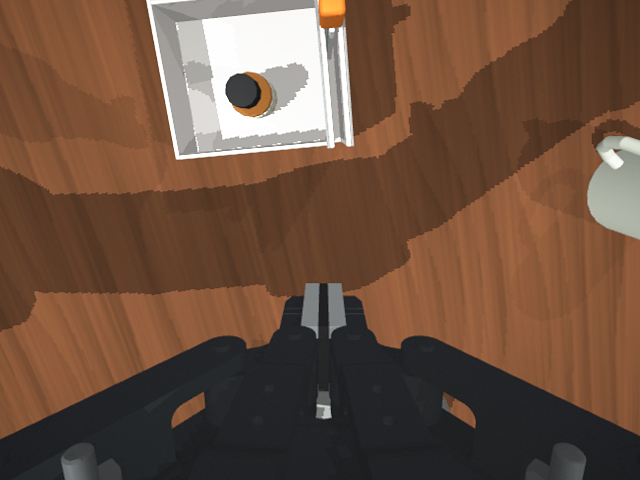

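The picture shows the tab at (332,12) and the sleeve running up the image from (340,145). The tab measures about (0.531, 0.151) with its top at z = 0.143, which agrees with the description. Going in behind it.

```bash
python3 -m crank '[{"x":0,"y":0,"z":0,"ax":0,"ay":0,"az":-0.099,"gripper":1},{"x":0.027,"y":0.006,"z":0,"ax":0,"ay":0,"az":0,"gripper":1},{"x":0.027,"y":0.006,"z":0,"ax":0,"ay":0,"az":0,"gripper":1},{"x":0.027,"y":0.005,"z":0.01,"ax":0,"ay":0,"az":0,"gripper":1},{"x":0,"y":0,"z":0.033,"ax":0,"ay":0,"az":0,"gripper":1},{"x":0,"y":0,"z":0.033,"ax":0,"ay":0,"az":0,"gripper":1},{"x":0,"y":0,"z":0.033,"ax":0,"ay":0,"az":0,"gripper":1},{"x":0,"y":0,"z":0,"ax":0,"ay":0,"az":0,"gripper":1}]'
python3 - <<'E'
from h import *
go([0.531,0.151,0.122],yax=-0.104);print(arm.sense()['joint_pos'].round(2))
f=snap('wrist','w2.png'); s=snap('side','s2.png')
E
```

```text
clock: 3.82
tcp_pos: [0.5227, 0.1029, 0.1168]
orientation: [-2.34, -2.088, 0.013]
contact_force: [-2.0, -1.3, -0.2]
gripper_width: 0.0004
tcp [0.5227 0.1029 0.1168] tool x [ 0.113  0.994 -0.003] y [ 0.994 -0.113 -0.009] z [-0.01  -0.002 -1.   ] w 0.0004 F [-2.  -1.3 -0.2] t 3.82 q7 -0.82
shift tool [ 0.0488  0.0027 -0.0054]
az -0.0095
az 3.1321
[ 0.43  0.57 -0.87  1.92  0.55  0.91 -0.82]
```

View pics/w2.png

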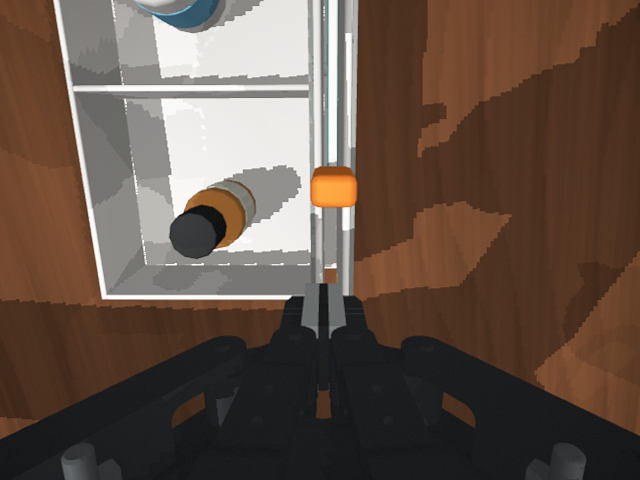

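View pics/s2.png

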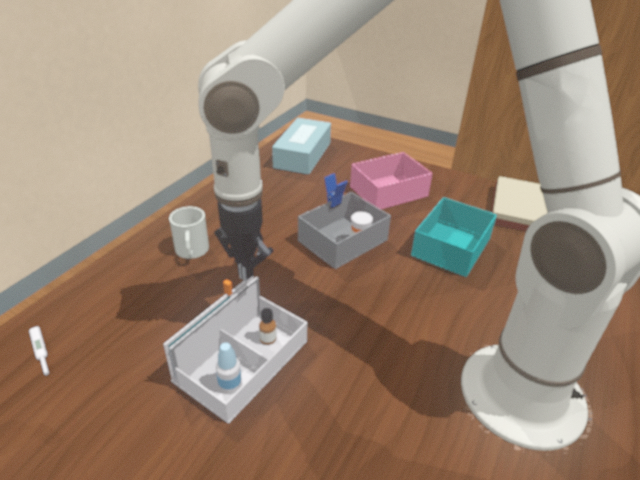

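The tab is dead ahead at (334,187), so I push along tool x.

```bash
python3 -m crank '[{"x":0.014,"y":0.001,"z":-0.003,"ax":0,"ay":0,"az":0,"gripper":1},{"x":0.014,"y":0.001,"z":0,"ax":0,"ay":0,"az":0,"gripper":1},{"x":0.012,"y":0,"z":0,"ax":0,"ay":0,"az":0,"gripper":1},{"x":0.012,"y":0,"z":0,"ax":0,"ay":0,"az":0,"gripper":1},{"x":0.012,"y":0,"z":0,"ax":0,"ay":0,"az":0,"gripper":1},{"x":0.012,"y":0,"z":0,"ax":0,"ay":0,"az":0,"gripper":1},{"x":0.012,"y":0,"z":0,"ax":0,"ay":0,"az":0,"gripper":1},{"x":0,"y":0,"z":0,"ax":0,"ay":0,"az":0,"gripper":1}]'
python3 - <<'E'
from h import *
go([0.531+.0102,0.151+.098,0.122],yax=-0.104)
f=snap('wrist','w3.png'); 
E
```

```text
clock: 4.58
tcp_pos: [0.5385, 0.1955, 0.1259]
orientation: [-2.336, -2.099, -0.004]
contact_force: [-0.6, 0.6, -0.5]
gripper_width: 0.0003
tcp [0.5385 0.1955 0.1259] tool x [0.107 0.994 0.003] y [ 0.994 -0.107  0.001] z [ 0.001  0.003 -1.   ] w 0.0003 F [-0.6  0.6 -0.5] t 4.58 q7 -0.96
shift tool [ 0.0535 -0.003   0.0041]
az -0.0028
az 3.1388
```

View pics/w3.png

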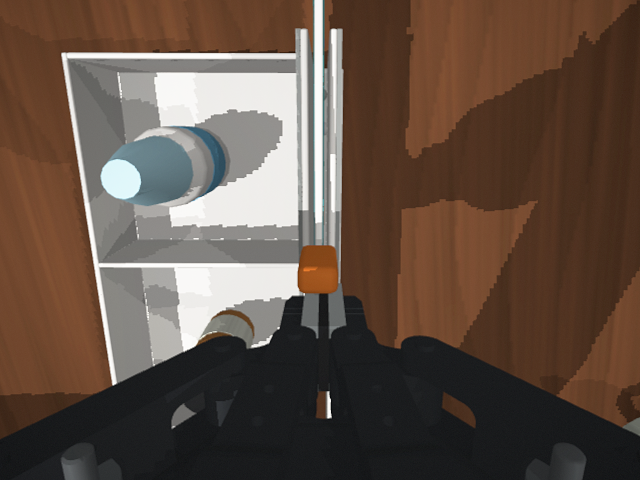

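The tab (318,270) is moving with the fingers and the drops and spray are untouched. Keep pushing.

```bash
python3 -m crank '[{"x":0.005,"y":-0.001,"z":0.002,"ax":0,"ay":0,"az":0,"gripper":1},{"x":0.005,"y":-0.001,"z":0,"ax":0,"ay":0,"az":0,"gripper":1},{"x":0.005,"y":0,"z":0,"ax":0,"ay":0,"az":0,"gripper":1},{"x":0.005,"y":0,"z":0,"ax":0,"ay":0,"az":0,"gripper":1},{"x":0.004,"y":0,"z":0,"ax":0,"ay":0,"az":0,"gripper":1},{"x":0,"y":0,"z":0,"ax":0,"ay":0,"az":0,"gripper":1},{"x":0,"y":0,"z":0,"ax":0,"ay":0,"az":0,"gripper":1},{"x":0,"y":0,"z":0,"ax":0,"ay":0,"az":0,"gripper":1}]'
python3 - <<'E'
from h import *
go([0.531+.0102,0.151+.098,0.122],yax=-0.104)
f=snap('wrist','w4.png'); 
E
```

```text
clock: 5.3
tcp_pos: [0.5395, 0.2164, 0.1235]
orientation: [-2.339, -2.096, -0.002]
contact_force: [0.0, 0.2, 0.4]
gripper_width: -0.0004
tcp [0.5395 0.2164 0.1235] tool x [0.109 0.994 0.001] y [ 0.994 -0.109  0.   ] z [ 0.001  0.001 -1.   ] w -0.0004 F [0.  0.2 0.4] t 5.3 q7 -1.0
shift tool [ 0.0326 -0.0018  0.0015]
az -0.0056
az 3.136
```

View pics/w4.png

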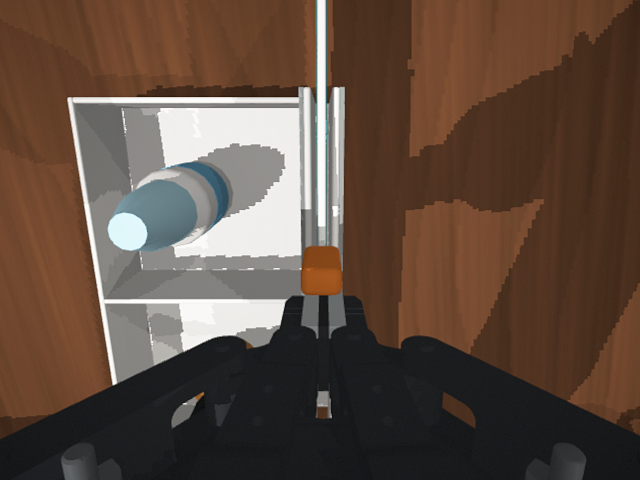

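```bash
python3 -m crank '[{"x":0.003,"y":0,"z":0.001,"ax":0,"ay":0,"az":0,"gripper":1},{"x":0.003,"y":0,"z":0,"ax":0,"ay":0,"az":0,"gripper":1},{"x":0.003,"y":0,"z":0,"ax":0,"ay":0,"az":0,"gripper":1},{"x":0.003,"y":0,"z":0,"ax":0,"ay":0,"az":0,"gripper":1},{"x":0.003,"y":0,"z":0,"ax":0,"ay":0,"az":0,"gripper":1},{"x":0,"y":0,"z":0,"ax":0,"ay":0,"az":0,"gripper":1},{"x":0,"y":0,"z":0,"ax":0,"ay":0,"az":0,"gripper":1},{"x":0,"y":0,"z":0,"ax":0,"ay":0,"az":0,"gripper":1}]'
python3 - <<'E'
from h import *
go([0.531+.0102,0.151+.098,0.122],yax=-0.104)
f=snap('wrist','w5.png'); 
for n in ('wrist','top'):
    f=snap(n,n+'5.png')
    P,u,v=pts(f); r,g,b=f['color'][v,u].astype(int).T
    reg=(P[:,2]>0.11)&(r>150)&(b<90)&(g<150)&(P[:,1]>0.1)
    print(reg.sum(),P[reg].min(0),P[reg].max(0)) if reg.any() else 0
E
```

```text
clock: 6.02
tcp_pos: [0.5405, 0.2241, 0.1218]
orientation: [2.339, 2.088, -0.015]
contact_force: [-5.2, -14.4, 9.5]
gripper_width: 0.0001
tcp [0.5405 0.2241 0.1218] tool x [ 0.113  0.993 -0.011] y [ 0.994 -0.113 -0.002] z [-0.003 -0.011 -1.   ] w 0.0001 F [ -5.2 -14.4   9.5] t 6.02 q7 -1.02
shift tool [ 0.0248 -0.0021 -0.0004]
az -0.0096
az 3.132
758 [0.53592631 0.23825452 0.1407404 ] [0.54746129 0.24712187 0.14462171]
```

View pics/w5.png

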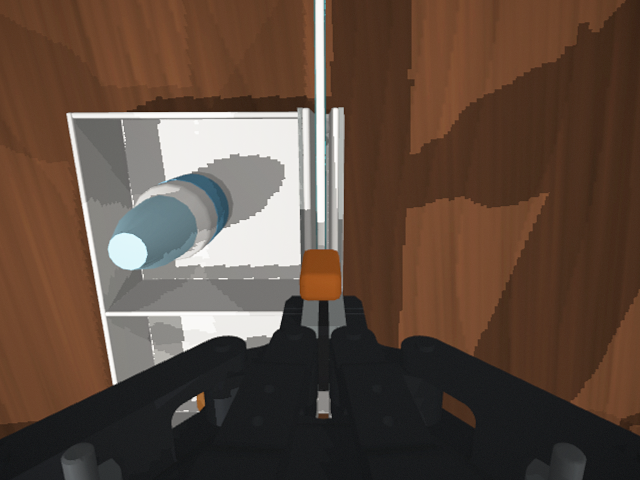

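The tab has stopped and the tool reads about 15 N, more than the 6 N catch, so this is probably the end stop. I'll check against the geometry: once clicked, the free end should be 96 mm beyond the sleeve's end.

```bash
python3 - <<'E'
from h import *
yd=np.array([0.104,0.9946]); xd=np.array([0.9946,-0.104])
for n in ('w5.png','wrist5.png','top5.png'):
    f=dict(np.load('/tmp/'+n+'.npz')); P,u,v=pts(f)
    a=P[:,:2]@yd; b=P[:,:2]@xd
    for z0,z1 in ((.098,.109),(.109,.121)):
        m=(P[:,2]>z0)&(P[:,2]<z1)&(abs(b-np.array([.541,.2427])@xd)<.012)&(a>.25)
        if m.any(): print(n,z0,m.sum(),'a',a[m].min().round(4),a[m].max().round(4),'b',b[m].min().round(4),b[m].max().round(4),np.median(b[m]).round(4), np.percentile(P[m][:,2],[5,95]))
print('tab a',np.array([.541,.2427])@yd,'b',np.array([.541,.2427])@xd)
t=dict(np.load('/tmp/top5.png.npz')); c=cv2.resize(t['color'][180:300,60:260],None,fx=4,fy=4); cv2.imwrite('pics/t5c.png',c[:,:,::-1])
E
```

```text
w5.png 0.098 4126 a 0.2873 0.3902 b 0.5043 0.5221 0.5147 [0.10325628 0.10810157]
w5.png 0.109 2252 a 0.2998 0.3886 b 0.5062 0.52 0.5133 [0.11377781 0.11697264]
wrist5.png 0.098 4113 a 0.2877 0.3901 b 0.5043 0.5221 0.5147 [0.10321123 0.10816685]
wrist5.png 0.109 2276 a 0.2993 0.3896 b 0.5061 0.52 0.5133 [0.11375956 0.11692616]
top5.png 0.098 55 a 0.25 0.2759 b 0.5048 0.5226 0.5092 [0.10190627 0.10786082]
top5.png 0.109 3 a 0.2554 0.2618 b 0.5069 0.5196 0.5075 [0.1090404  0.10976263]
tab a 0.29765342 b 0.5128378000000001
```

View pics/t5c.png

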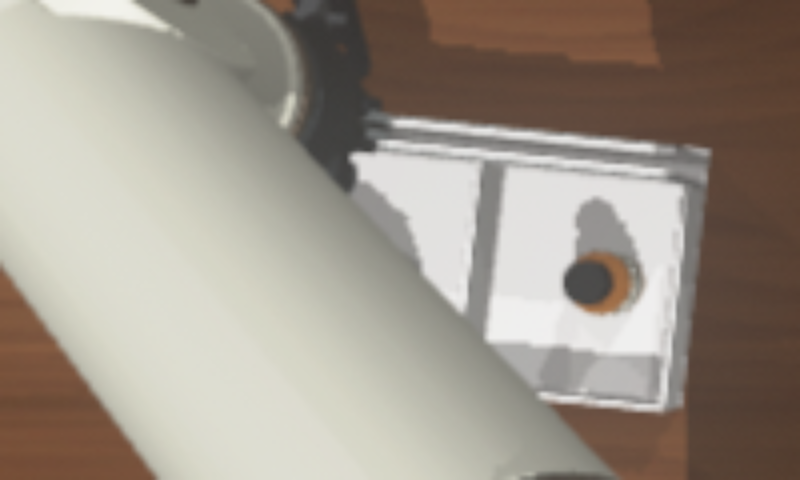

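```bash
python3 - <<'E'
from h import *
yd=np.array([0.104,0.9946]); xd=np.array([0.9946,-0.104])
f=dict(np.load('/tmp/w5.png.npz')); P,u,v=pts(f)
a=P[:,:2]@yd; b=P[:,:2]@xd
for s in (1,-1):
    m=(abs((b-.5133)*s-5.5e-3)<1.6e-3)&(abs(P[:,2]-.105)<.004)
    print(s,m.sum(),np.percentile(a[m],[0,1,50,99,100]).round(4),v[m].min())
m=(abs(b-.5133)<.01)&(abs(P[:,2]-.115)<.0025)&(a>.35); print(np.c_[a,b][m][::40].round(4), v[m].min())
s=arm.sense();print(s['contact_force'],s['clock'])
E
```

```text
1 1129 [0.2967 0.2988 0.3296 0.3542 0.3549] 107
-1 1091 [0.2983 0.2993 0.329  0.3546 0.355 ] 107
[[0.3884 0.5123]
 [0.3871 0.5136]
 [0.3864 0.5149]
 [0.3843 0.5132]
 [0.3831 0.5146]
 [0.3816 0.5129]
 [0.3804 0.5142]
 [0.3789 0.5128]
 [0.3776 0.5142]
 [0.3761 0.5125]
 [0.3749 0.5138]
 [0.3734 0.5121]
 [0.372  0.5134]
 [0.3705 0.512 ]
 [0.3692 0.5134]
 [0.3682 0.5148]
 [0.3663 0.513 ]
 [0.365  0.5144]
 [0.3635 0.5126]
 [0.3621 0.514 ]
 [0.3605 0.5123]
 [0.3593 0.514 ]
 [0.3576 0.5122]
 [0.3562 0.5136]
 [0.3545 0.5118]
 [0.3532 0.5132]
 [0.3514 0.5132]] 0
[ -5.33241891 -14.58583491   9.82870171] 6.1667
```

This agrees with being clicked. The sleeve end is at a = 0.355 and the tab centre is 57 mm behind it, where about 59 mm is expected; 15 N also exceeds the catch force. Back off, rise, and look at the chart.

```bash
python3 -m crank '[{"x":-0.02,"y":0,"z":0,"ax":0,"ay":0,"az":0,"gripper":1},{"x":-0.02,"y":0,"z":0,"ax":0,"ay":0,"az":0,"gripper":1},{"x":0,"y":0,"z":-0.04,"ax":0,"ay":0,"az":0,"gripper":1},{"x":0,"y":0,"z":-0.04,"ax":0,"ay":0,"az":0,"gripper":0.5},{"x":0,"y":0,"z":-0.04,"ax":0,"ay":0,"az":0,"gripper":0},{"x":0,"y":0,"z":-0.04,"ax":0,"ay":0,"az":0,"gripper":0},{"x":0,"y":0,"z":0,"ax":0,"ay":0,"az":0,"gripper":0},{"x":0,"y":0,"z":0,"ax":0,"ay":0,"az":0,"gripper":0}]'
python3 - <<'E'
from h import *
go([0.520,-0.348,0.25],yax=-0.353)
yd=np.array([0.104,0.9946]); xd=np.array([0.9946,-0.104])
f=snap('wrist','w6.png');snap('side','s6.png'); P,u,v=pts(f); a=P[:,:2]@yd; b=P[:,:2]@xd
m=(abs(b-.5133)<.01)&(abs(P[:,2]-.115)<.004)&(a>.355); print(a[m].max(),np.median(b[m]),P[m].mean(0)[2],[np.median(b[m&(abs(a-q)<.01)]).round(4) for q in (.37,.4,.43)])
r,g,bb=f['color'][v,u].astype(int).T
m=(P[:,2]>0.137)&(r>150)&(bb<90)&(g<150); print('tab a',a[m].min(),a[m].max())
E
```

```text
clock: 6.83
tcp_pos: [0.538, 0.1922, 0.2852]
orientation: [2.338, 2.094, 0.008]
contact_force: [-1.0, 0.7, -0.4]
gripper_width: 0.0602
tcp [0.538  0.1922 0.2852] tool x [0.11  0.994 0.002] y [ 0.994 -0.11   0.006] z [ 0.006  0.001 -1.   ] w 0.0602 F [-1.   0.7 -0.4] t 6.83 q7 -0.82
shift tool [-0.539   0.0411  0.0344]
az 0.2432
az -2.8984
0.4027478423077736 0.5139154161071734 0.1150044296606021 [np.float64(0.5134), np.float64(0.5139), np.float64(nan)]
tab a 0.2924547208862642 0.3015626442308518
  return _methods._mean(a, axis=axis, dtype=dtype,
  ret = ret.dtype.type(ret / rcount)
```

View pics/w6.png

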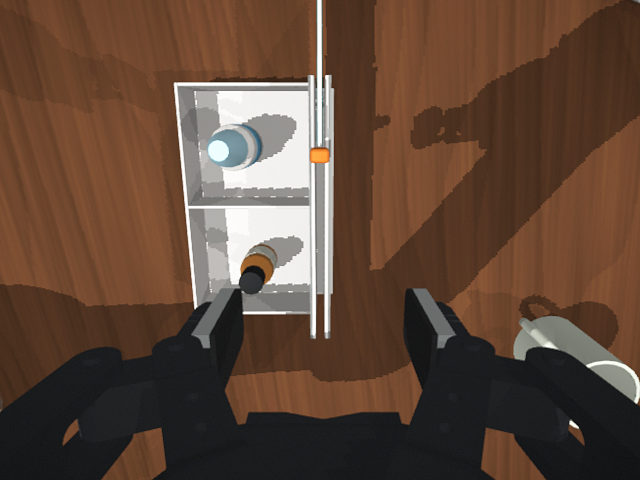

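Chart edge line at column ~320, tab at (319,155), where I left it. Now on to the clip.

```bash
python3 -m crank '[{"x":-0.041,"y":0.003,"z":0,"ax":0,"ay":0,"az":0,"gripper":0},{"x":-0.041,"y":0.003,"z":0,"ax":0,"ay":0,"az":0,"gripper":0},{"x":-0.041,"y":0.003,"z":0,"ax":0,"ay":0,"az":0,"gripper":0},{"x":-0.041,"y":0.003,"z":0,"ax":0,"ay":0,"az":0,"gripper":0},{"x":-0.041,"y":0.003,"z":0,"ax":0,"ay":0,"az":0,"gripper":0},{"x":-0.041,"y":0.003,"z":0,"ax":0,"ay":0,"az":0,"gripper":0},{"x":-0.041,"y":0.003,"z":0,"ax":0,"ay":0,"az":0,"gripper":0},{"x":-0.041,"y":0.003,"z":0,"ax":0,"ay":0,"az":0,"gripper":0}]'
python3 -m crank '[{"x":-0.041,"y":0.003,"z":0,"ax":0,"ay":0,"az":0,"gripper":0},{"x":-0.041,"y":0.003,"z":0,"ax":0,"ay":0,"az":0,"gripper":0},{"x":-0.041,"y":0.003,"z":0,"ax":0,"ay":0,"az":0,"gripper":0},{"x":-0.041,"y":0.003,"z":0,"ax":0,"ay":0,"az":0,"gripper":0},{"x":-0.041,"y":0.003,"z":0.02,"ax":0,"ay":0,"az":0.12,"gripper":0},{"x":0,"y":0,"z":0.01,"ax":0,"ay":0,"az":0.12,"gripper":0},{"x":0,"y":0,"z":0,"ax":0,"ay":0,"az":0,"gripper":0},{"x":0,"y":0,"z":0,"ax":0,"ay":0,"az":0,"gripper":0}]'
python3 - <<'E'
from h import *
go([0.541,-0.292,0.102],yax=-0.353);print(arm.sense()['joint_pos'].round(2))
f=snap('wrist','w7.png'); t=snap('top','t7.png')
P,u,v=pts(f); r,g,b=f['color'][v,u].astype(int).T
m=(b>r+60)&(b>g+30)&(P[:,2]>.06)
print(m.sum(),P[m].min(0),P[m].max(0))
ux=np.array([.938,-.346]); uy=np.array([.346,.938])
for z0,z1 in ((.075,.09),(.09,.105),(.105,.12),(.12,.13),(.13,.14)):
    k=m&(P[:,2]>z0)&(P[:,2]<z1); A=P[k][:,:2]@ux;B=P[k][:,:2]@uy
    if k.sum(): print(z0,k.sum(),'x',A.min().round(4),A.max().round(4),'y',B.min().round(4),B.max().round(4))
k=(abs(P[:,2]-.075)<.003)&(abs(P[:,0]-.5)<.12)
rc=cv2.minAreaRect(P[k][:,:2].astype(np.float32)); print(rc,cv2.boxPoints(rc))
yd=np.array([0.104,0.9946]); xd=np.array([0.9946,-0.104])
P,u,v=pts(t);a=P[:,:2]@yd; bb=P[:,:2]@xd
k=(abs(bb-.5135)<.008)&(a>.3)&(P[:,2]>.105)&(P[:,2]<.125); print('chart a max',a[k].max(),k.sum(),np.median(bb[k]))
E
```

```text
clock: 7.6
tcp_pos: [0.5228, -0.1397, 0.2805]
orientation: [-2.338, -2.094, 0.002]
contact_force: [0.4, -0.8, 0.5]
gripper_width: 0.0854
clock: 8.27
tcp_pos: [0.5159, -0.3385, 0.2516]
orientation: [-2.567, -1.802, 0.001]
contact_force: [0.0, 0.8, -0.1]
gripper_width: 0.0852
tcp [ 0.5159 -0.3385  0.2516] tool x [0.34  0.94  0.002] y [ 0.94  -0.34  -0.004] z [-0.003  0.004 -1.   ] w 0.0852 F [ 0.   0.8 -0.1] t 8.27 q7 -0.11
shift tool [0.0519 0.0085 0.1497]
az 0.0062
az -3.1354
[ 1.11  0.51 -0.79  1.6   0.38  1.2  -0.11]
3404 [ 0.50790106 -0.31319125  0.06342159] [ 0.56435763 -0.26575937  0.13738872]
0.075 216 x 0.5952 0.6116 y -0.1033 -0.0691
0.09 937 x 0.5912 0.6157 y -0.1038 -0.0684
0.105 761 x 0.5863 0.6203 y -0.1029 -0.0698
0.12 573 x 0.5834 0.6236 y -0.1024 -0.0695
0.13 885 x 0.5784 0.6278 y -0.1028 -0.0693
((0.48045027256011963, -0.35318922996520996), (0.18820855021476746, 0.41689857840538025), 0.40214648842811584) [[ 0.38488525 -0.14540556]
 [ 0.38781136 -0.5622939 ]
 [ 0.5760153  -0.5609729 ]
 [ 0.5730892  -0.14408457]]
chart a max 0.4446616160536579 174 0.5137617000571586
```

View pics/w7.png

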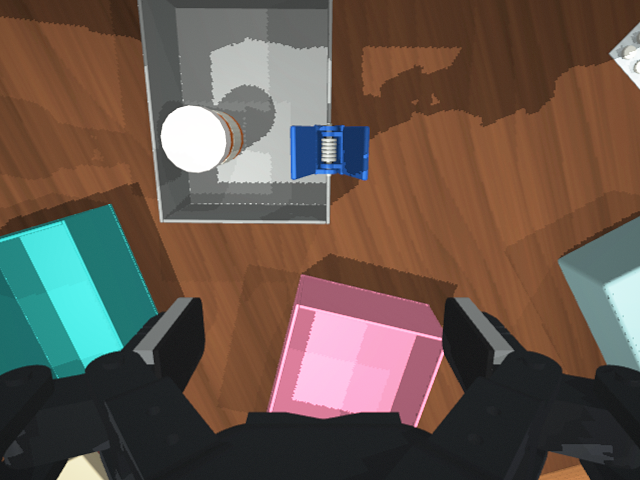

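View pics/t7.png

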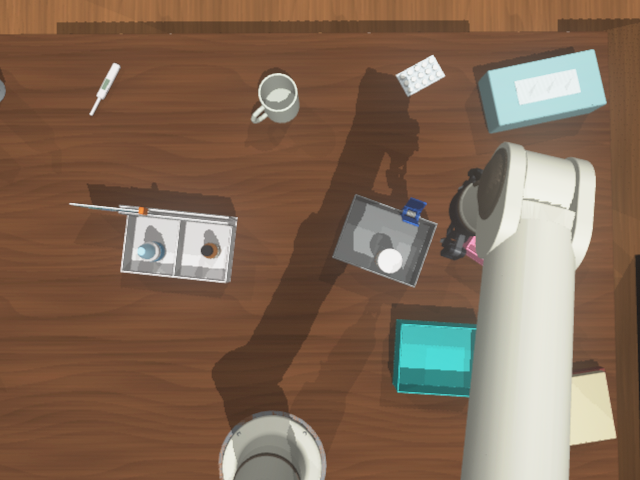

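The wrist view shows the clip at (330,152) astride the rim, with the tool aligned to it. The chart's free end shows at (69,205) in the top view. The clip centre is about (0.536, -0.289) and its top is z ≈ 0.137. Descend over it.

```bash
python3 -m crank '[{"x":0.027,"y":0.001,"z":0,"ax":0,"ay":0,"az":0,"gripper":0},{"x":0.026,"y":0.001,"z":0.01,"ax":0,"ay":0,"az":0,"gripper":0},{"x":0,"y":0,"z":0.03,"ax":0,"ay":0,"az":0,"gripper":0},{"x":0,"y":0,"z":0.03,"ax":0,"ay":0,"az":0,"gripper":0},{"x":0,"y":0,"z":0.02,"ax":0,"ay":0,"az":0,"gripper":0},{"x":0,"y":0,"z":0,"ax":0,"ay":0,"az":0,"gripper":0},{"x":0,"y":0,"z":0,"ax":0,"ay":0,"az":0,"gripper":0},{"x":0,"y":0,"z":0,"ax":0,"ay":0,"az":0,"gripper":0}]'
python3 - <<'E'
from h import *
go([0.536,-0.2893,0.100],yax=-0.353)
f=snap('wrist','w8.png');snap('side','s8.png')
P,u,v=pts(f); r,g,b=f['color'][v,u].astype(int).T
m=(b>r+60)&(b>g+30)&(P[:,2]>.06)
s=arm.sense();M=R.from_rotvec(s['orientation']).as_matrix()
Q=(P[m]-s['tcp_pos'])@M
print(m.sum(),Q.min(0),Q.max(0))
E
```

```text
clock: 9.03
tcp_pos: [0.5385, -0.2899, 0.1661]
orientation: [2.57, 1.802, 0.003]
contact_force: [0.0, -0.1, -0.4]
gripper_width: 0.0857
tcp [ 0.5385 -0.2899  0.1661] tool x [0.341 0.94  0.   ] y [ 0.94  -0.341  0.003] z [ 0.003 -0.001 -1.   ] w 0.0857 F [ 0.  -0.1 -0.4] t 9.03 q7 -0.26
shift tool [-0.0003 -0.0027  0.066 ]
az 0.0053
az -3.1363
6382 [-0.01688404 -0.02766797  0.02908581] [0.01863081 0.02211477 0.10212729]
```

View pics/w8.png

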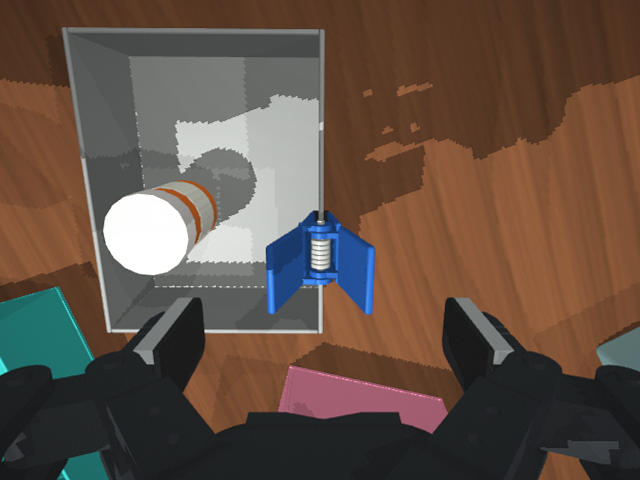

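```bash
python3 -m crank '[{"x":0,"y":-0.001,"z":0.02,"ax":0,"ay":0,"az":0.005,"gripper":0},{"x":0,"y":-0.001,"z":0.02,"ax":0,"ay":0,"az":0,"gripper":0},{"x":0,"y":0,"z":0.02,"ax":0,"ay":0,"az":0,"gripper":0},{"x":0,"y":0,"z":0.006,"ax":0,"ay":0,"az":0,"gripper":0},{"x":0,"y":0,"z":0,"ax":0,"ay":0,"az":0,"gripper":0},{"x":0,"y":0,"z":0,"ax":0,"ay":0,"az":0,"gripper":0},{"x":0,"y":0,"z":0,"ax":0,"ay":0,"az":0,"gripper":0.2},{"x":0,"y":0,"z":0,"ax":0,"ay":0,"az":0,"gripper":0.3}]'
python3 - <<'E'
from h import *
go([0.536,-0.2893,0.100],yax=-0.353)
f=snap('wrist','w9.png');snap('side','s9.png')
P,u,v=pts(f); r,g,b=f['color'][v,u].astype(int).T
m=(b>r+60)&(b>g+30)&(P[:,2]>.06)
s=arm.sense();M=R.from_rotvec(s['orientation']).as_matrix()
Q=(P[m]-s['tcp_pos'])@M
print(m.sum(),Q.min(0),Q.max(0))
E
```

```text
clock: 9.8
tcp_pos: [0.5363, -0.2902, 0.0998]
orientation: [2.577, 1.793, 0.002]
contact_force: [-0.6, 0.3, 0.3]
gripper_width: 0.0642
tcp [ 0.5363 -0.2902  0.0998] tool x [ 0.348  0.938 -0.   ] y [ 0.938 -0.348  0.003] z [ 0.002 -0.001 -1.   ] w 0.0642 F [-0.6  0.3  0.3] t 9.8 q7 -0.31
shift tool [ 0.0007 -0.0006 -0.0002]
az -0.002
az 3.1396
14623 [-0.05698899 -0.04159116 -0.03847316] [0.01917176 0.02505606 0.03816393]
```

View pics/w9.png

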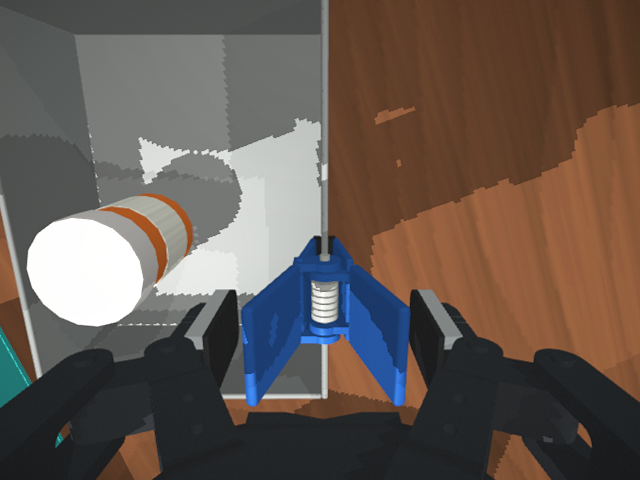

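The clip handles at (244–406) sit centrally between the pads at (238) and (412). Squeeze.

```bash
python3 -m crank '[{"x":0,"y":0,"z":0,"ax":0,"ay":0,"az":0,"gripper":0.5},{"x":0,"y":0,"z":0,"ax":0,"ay":0,"az":0,"gripper":0.6},{"x":0,"y":0,"z":0,"ax":0,"ay":0,"az":0,"gripper":0.7},{"x":0,"y":0,"z":0,"ax":0,"ay":0,"az":0,"gripper":0.8},{"x":0,"y":0,"z":0,"ax":0,"ay":0,"az":0,"gripper":0.9},{"x":0,"y":0,"z":0,"ax":0,"ay":0,"az":0,"gripper":1},{"x":0,"y":0,"z":0,"ax":0,"ay":0,"az":0,"gripper":1},{"x":0,"y":0,"z":0,"ax":0,"ay":0,"az":0,"gripper":1}]'
python3 - <<'E'
from h import *
go([0.536,-0.2893,0.100],yax=-0.353)
snap('wrist','w10.png');snap('side','s10.png')
E
```

```text
clock: 10.57
tcp_pos: [0.5351, -0.2898, 0.098]
orientation: [-2.579, -1.794, 0.0]
contact_force: [0.4, -0.8, 0.1]
gripper_width: 0.0208
tcp [ 0.5351 -0.2898  0.098 ] tool x [0.348 0.938 0.   ] y [ 0.938 -0.348 -0.   ] z [-0.  0. -1.] w 0.0208 F [ 0.4 -0.8  0.1] t 10.57 q7 -0.31
shift tool [ 0.0007  0.0007 -0.002 ]
az -0.0019
az 3.1396
```

View pics/w10.png

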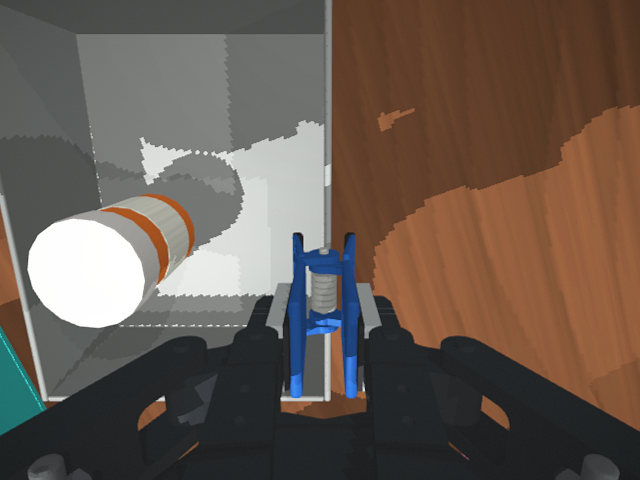

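Squeezed fully: width 21 mm, handles parallel, and the rim at column 327 lies free between the jaws at 297 and 350. Lift straight up.

```bash
python3 -m crank '[{"x":0,"y":0,"z":-0.008,"ax":0,"ay":0,"az":0,"gripper":1},{"x":0,"y":0,"z":-0.012,"ax":0,"ay":0,"az":0,"gripper":1},{"x":0,"y":0,"z":-0.016,"ax":0,"ay":0,"az":0,"gripper":1},{"x":0,"y":0,"z":-0.02,"ax":0,"ay":0,"az":0,"gripper":1},{"x":0,"y":0,"z":-0.024,"ax":0,"ay":0,"az":0,"gripper":1},{"x":0,"y":0,"z":-0.024,"ax":0,"ay":0,"az":0,"gripper":1},{"x":0,"y":0,"z":-0.02,"ax":0,"ay":0,"az":0,"gripper":1},{"x":0,"y":0,"z":-0.016,"ax":0,"ay":0,"az":0,"gripper":1}]'
python3 - <<'E'
from h import *
go([0.541,0.25,0.25],yax=-0.104)
f=snap('wrist','w11.png');g=snap('side','s11.png')
c=cv2.resize(g['color'][90:270,270:430],None,fx=3,fy=3); cv2.imwrite('pics/s11c.png',c[:,:,::-1])
E
```

```text
clock: 11.33
tcp_pos: [0.5361, -0.2897, 0.2416]
orientation: [2.576, 1.793, 0.002]
contact_force: [0.6, -0.8, -0.0]
gripper_width: 0.0205
tcp [ 0.5361 -0.2897  0.2416] tool x [ 0.347  0.938 -0.001] y [ 0.938 -0.347  0.003] z [ 0.003 -0.002 -1.   ] w 0.0205 F [ 0.6 -0.8 -0. ] t 11.33 q7 -0.21
shift tool [ 0.5079 -0.1828 -0.0093]
az -0.2506
az 2.891
```

View pics/s11c.png

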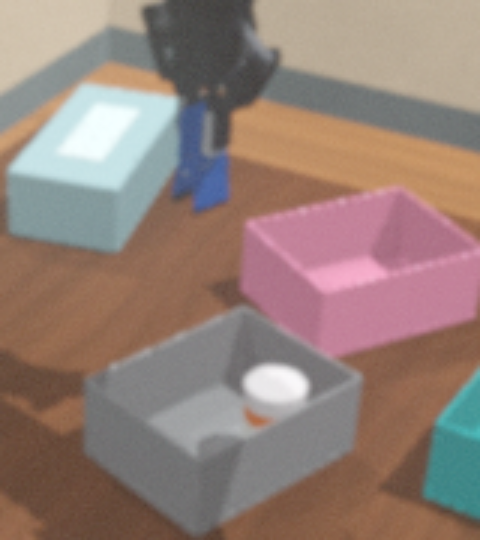

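The clip is off the basket, held open at (205,160) in the crop, and the basket and jar are undisturbed. Turn to the caddy's axes and carry.

```bash
python3 -m crank '[{"x":0.01,"y":0,"z":-0.01,"ax":0,"ay":0,"az":-0.06,"gripper":1},{"x":0.02,"y":0,"z":0,"ax":0,"ay":0,"az":-0.1,"gripper":1},{"x":0.03,"y":0,"z":0,"ax":0,"ay":0,"az":-0.09,"gripper":1},{"x":0.035,"y":-0.003,"z":0,"ax":0,"ay":0,"az":0,"gripper":1},{"x":0.035,"y":-0.003,"z":0,"ax":0,"ay":0,"az":0,"gripper":1},{"x":0.035,"y":-0.003,"z":0,"ax":0,"ay":0,"az":0,"gripper":1},{"x":0.035,"y":-0.003,"z":0,"ax":0,"ay":0,"az":0,"gripper":1},{"x":0.035,"y":-0.003,"z":0,"ax":0,"ay":0,"az":0,"gripper":1}]'
python3 -m crank '[{"x":0.035,"y":-0.004,"z":0,"ax":0,"ay":0,"az":0,"gripper":1},{"x":0.035,"y":-0.004,"z":0,"ax":0,"ay":0,"az":0,"gripper":1},{"x":0.035,"y":-0.004,"z":0,"ax":0,"ay":0,"az":0,"gripper":1},{"x":0.035,"y":-0.004,"z":0,"ax":0,"ay":0,"az":0,"gripper":1},{"x":0.035,"y":-0.004,"z":0,"ax":0,"ay":0,"az":0,"gripper":1},{"x":0.03,"y":-0.004,"z":0,"ax":0,"ay":0,"az":0,"gripper":1},{"x":0.02,"y":-0.002,"z":0,"ax":0,"ay":0,"az":0,"gripper":1},{"x":0.01,"y":0,"z":0,"ax":0,"ay":0,"az":0,"gripper":1}]'
python3 - <<'E'
from h import *
go([0.5524,0.3474,0.25],yax=-0.104);print(arm.sense()['joint_pos'].round(2))
E
```

```text
clock: 12.1
tcp_pos: [0.553, -0.0546, 0.2479]
orientation: [-2.335, -2.102, 0.001]
contact_force: [0.5, -0.1, -0.8]
gripper_width: 0.0208
clock: 12.77
tcp_pos: [0.5509, 0.1844, 0.2482]
orientation: [-2.328, -2.107, -0.001]
contact_force: [-0.2, 0.0, -0.6]
gripper_width: 0.0208
tcp [0.5509 0.1844 0.2482] tool x [0.099 0.995 0.002] y [ 0.995 -0.099 -0.   ] z [-0.     0.002 -1.   ] w 0.0208 F [-0.2  0.  -0.6] t 12.77 q7 -0.82
shift tool [ 0.1623 -0.0148 -0.0015]
az 0.0044
az -3.1372
[ 0.34  0.49 -0.94  1.7   0.42  1.17 -0.82]
```

```bash
python3 -m crank '[{"x":0.015,"y":-0.002,"z":0,"ax":0,"ay":0,"az":0.004,"gripper":1},{"x":0.025,"y":-0.003,"z":0,"ax":0,"ay":0,"az":0,"gripper":1},{"x":0.025,"y":-0.003,"z":0,"ax":0,"ay":0,"az":0,"gripper":1},{"x":0.025,"y":-0.003,"z":0,"ax":0,"ay":0,"az":0,"gripper":1},{"x":0.02,"y":-0.002,"z":0,"ax":0,"ay":0,"az":0,"gripper":1},{"x":0.01,"y":-0.002,"z":0,"ax":0,"ay":0,"az":0,"gripper":1},{"x":0,"y":0,"z":0,"ax":0,"ay":0,"az":0,"gripper":1},{"x":0,"y":0,"z":0,"ax":0,"ay":0,"az":0,"gripper":1}]'
cat > meas.py <<'E'
from h import *
import sys
go([0.5524,0.3474,0.25],yax=-0.104)
k=sys.argv[1]
f=snap('wrist','w%s.png'%k);g=snap('side','s%s.png'%k);t=snap('top','t%s.png'%k)
s=arm.sense();M=R.from_rotvec(s['orientation']).as_matrix()
yd=np.array([0.104,0.9946]); xd=np.array([0.9946,-0.104])
for nm,fr in (('w',f),('s',g),('t',t)):
    P,u,v=pts(fr); r,gg,b=fr['color'][v,u].astype(int).T
    m=(b>r+60)&(b>gg+30)&(np.linalg.norm(P-s['tcp_pos'],axis=1)<.08)
    Q=(P-s['tcp_pos'])@M
    if m.sum()>5:
        print(nm,'clip in tool: n',m.sum(),np.percentile(Q[m],[1,99],axis=0).round(4).tolist())
        l=m&(Q[:,2]>0.02)
        if l.any(): print('  low part y',np.percentile(Q[l][:,1],[1,50,99]).round(4),'x',np.percentile(Q[l][:,0],[1,99]).round(4))
    a=P[:,:2]@yd; bb=P[:,:2]@xd
    c=(abs(bb-.5135)<.01)&(a>.357)&(a<.46)&(abs(P[:,2]-.115)<.005)&~m
    if c.sum()>5: print('  chart a',np.percentile(a[c],[0,100]).round(4),'b',np.percentile(bb[c],[5,50,95]).round(4),'z',np.median(P[c][:,2]).round(4),'tool y',np.percentile(Q[c][:,1],[5,50,95]).round(4),c.sum())
E
python3 meas.py 12
```

```text
clock: 13.43
tcp_pos: [0.5506, 0.3001, 0.2477]
orientation: [2.339, 2.097, -0.002]
contact_force: [0.5, -0.1, -0.7]
gripper_width: 0.0208
tcp [0.5506 0.3001 0.2477] tool x [ 0.109  0.994 -0.001] y [ 0.994 -0.109 -0.   ] z [-0.001 -0.001 -1.   ] w 0.0208 F [ 0.5 -0.1 -0.7] t 13.43 q7 -1.02
shift tool [ 0.0472 -0.0033 -0.0024]
az -0.0049
az 3.1367
w clip in tool: n 5740 [[-0.014, -0.0144, -0.0331], [0.0202, 0.0119, 0.0379]]
  low part y [-0.0161  0.0025  0.0133] x [0.0029 0.0206]
  chart a [0.3572 0.4496] b [0.5124 0.5139 0.5154] z 0.1148 tool y [-0.0051 -0.0037 -0.0023] 689
s clip in tool: n 617 [[-0.0163, -0.0172, -0.03], [0.017, 0.009, 0.0449]]
  low part y [-0.0172 -0.0141  0.0099] x [-0.0167  0.0169]
  chart a [0.3577 0.4477] b [0.5101 0.5121 0.5146] z 0.112 tool y [-0.0076 -0.0056 -0.0031] 144
t clip in tool: n 115 [[-0.0213, -0.0142, -0.0357], [0.009, 0.0107, 0.0413]]
  low part y [-0.0143 -0.013  -0.0113] x [-0.0202  0.0028]
  chart a [0.3587 0.3771] b [0.5127 0.5141 0.5155] z 0.1152 tool y [-0.0047 -0.0033 -0.002 ] 18
```

View pics/w12.png

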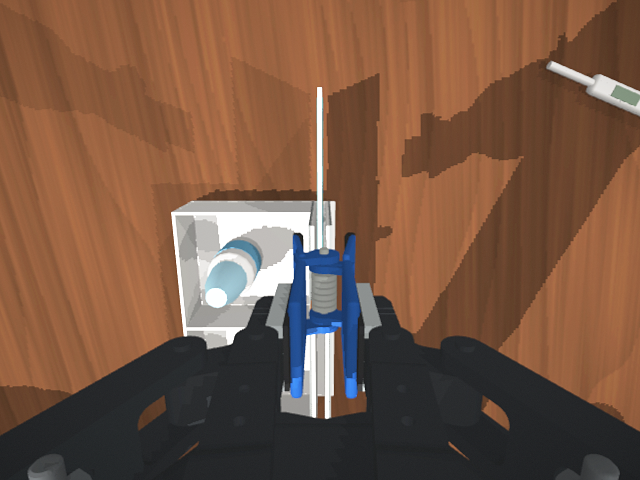

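View pics/s12.png

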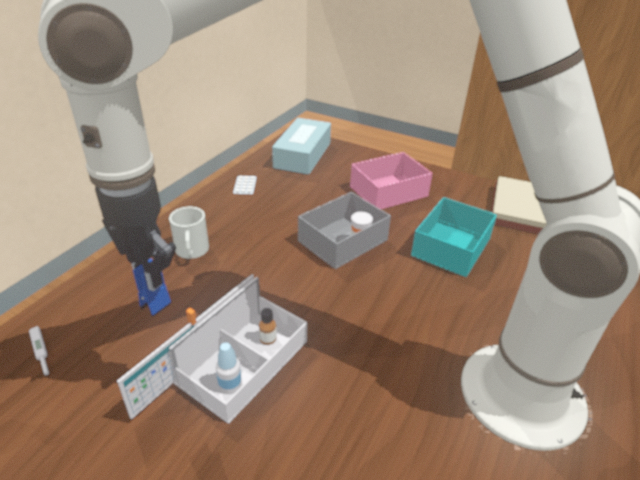

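The chart's free end at (320,87) is 95 mm beyond the sleeve, so it is clicked out. The clip is centred at column ~323, open. Move above the middle of the exposed edge and stop just above it.

```bash
python3 -m crank '[{"x":0.015,"y":-0.001,"z":0,"ax":0,"ay":0,"az":-0.005,"gripper":1},{"x":0.02,"y":-0.001,"z":0.01,"ax":0,"ay":0,"az":0,"gripper":1},{"x":0.01,"y":-0.001,"z":0.02,"ax":0,"ay":0,"az":0,"gripper":1},{"x":0,"y":0,"z":0.025,"ax":0,"ay":0,"az":0,"gripper":1},{"x":0,"y":0,"z":0.02,"ax":0,"ay":0,"az":0,"gripper":1},{"x":0,"y":0,"z":0.005,"ax":0,"ay":0,"az":0,"gripper":1},{"x":0,"y":0,"z":0,"ax":0,"ay":0,"az":0,"gripper":1},{"x":0,"y":0,"z":0,"ax":0,"ay":0,"az":0,"gripper":1}]'
python3 meas.py 13
python3 - <<'E'
import cv2
a=cv2.imread('pics/s13.png')[240:420,80:280]; cv2.imwrite('pics/s13c.png',cv2.resize(a,None,fx=3,fy=3))
E
```

```text
clock: 14.25
tcp_pos: [0.553, 0.3454, 0.1688]
orientation: [2.335, 2.101, 0.001]
contact_force: [0.3, 0.5, 0.9]
gripper_width: 0.0211
tcp [0.553  0.3454 0.1688] tool x [0.105 0.994 0.   ] y [ 0.994 -0.105  0.   ] z [ 0.  0. -1.] w 0.0211 F [0.3 0.5 0.9] t 14.25 q7 -1.12
shift tool [ 0.0019 -0.0008 -0.0812]
az -0.0015
az 3.1401
w clip in tool: n 5789 [[-0.0166, -0.0137, -0.0322], [0.0177, 0.0127, 0.0389]]
  low part y [-0.0153  0.0027  0.0142] x [-0.0107  0.018 ]
  chart a [0.3572 0.45  ] b [0.5126 0.5136 0.5151] z 0.115 tool y [-0.0018 -0.0008  0.0007] 499
s clip in tool: n 566 [[-0.0166, -0.0175, -0.0293], [0.0159, 0.0082, 0.0456]]
  low part y [-0.0169 -0.0137 -0.0017] x [-0.0168  0.0154]
  chart a [0.3571 0.4475] b [0.5106 0.5123 0.5142] z 0.1119 tool y [-0.0038 -0.0021 -0.0002] 80
t clip in tool: n 85 [[-0.0218, -0.0137, -0.0357], [0.01, 0.0104, 0.0401]]
  low part y [-0.0139 -0.0129 -0.0113] x [-0.0193  0.0026]
  chart a [0.3584 0.4432] b [0.5128 0.5144 0.5156] z 0.1146 tool y [-0.0016 -0.      0.0012] 35
```

View pics/w13.png

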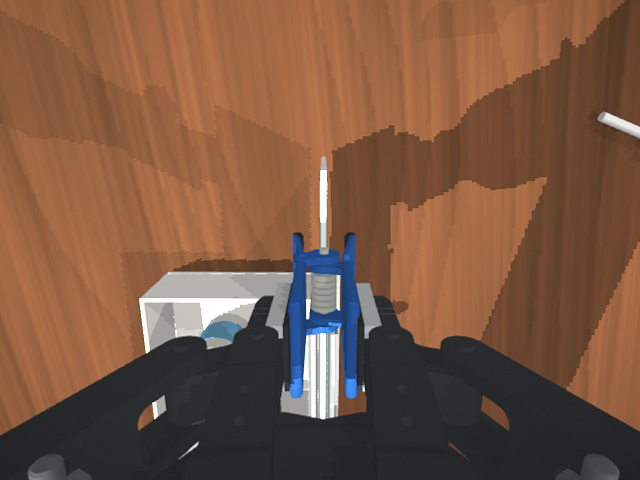

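View pics/s13c.png

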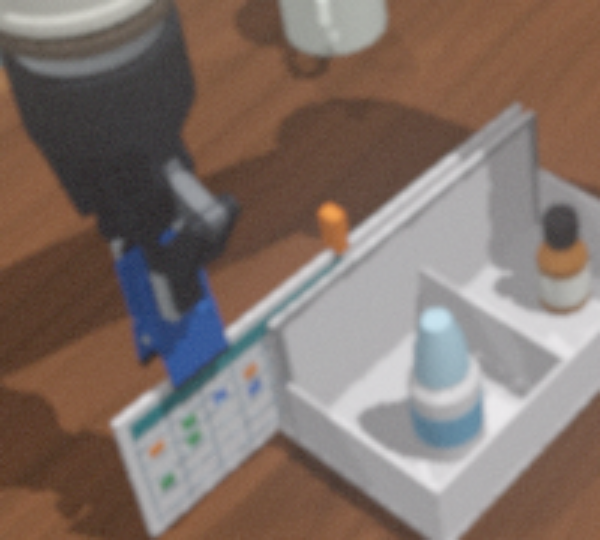

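Aligned: the edge is at column 323, midway between jaws at 297 and 350. Lower 29 mm slowly.

```bash
python3 -m crank '[{"x":0,"y":0,"z":0.005,"ax":0,"ay":0,"az":0,"gripper":1},{"x":0,"y":0,"z":0.006,"ax":0,"ay":0,"az":0,"gripper":1},{"x":0,"y":0,"z":0.006,"ax":0,"ay":0,"az":0,"gripper":1},{"x":0,"y":0,"z":0.006,"ax":0,"ay":0,"az":0,"gripper":1},{"x":0,"y":0,"z":0.004,"ax":0,"ay":0,"az":0,"gripper":1},{"x":0,"y":0,"z":0.002,"ax":0,"ay":0,"az":0,"gripper":1},{"x":0,"y":0,"z":0,"ax":0,"ay":0,"az":0,"gripper":1},{"x":0,"y":0,"z":0,"ax":0,"ay":0,"az":0,"gripper":1}]'
python3 meas.py 14
python3 - <<'E'
import cv2
a=cv2.imread('pics/s14.png')[250:420,90:250]; cv2.imwrite('pics/s14c.png',cv2.resize(a,None,fx=3.5,fy=3.5))
E
```

```text
clock: 15.07
tcp_pos: [0.5522, 0.3463, 0.139]
orientation: [-2.334, -2.103, 0.0]
contact_force: [0.1, -0.1, -0.2]
gripper_width: 0.0209
tcp [0.5522 0.3463 0.139 ] tool x [0.104 0.995 0.   ] y [ 0.995 -0.104 -0.   ] z [-0.  0. -1.] w 0.0209 F [ 0.1 -0.1 -0.2] t 15.07 q7 -1.14
shift tool [ 1.10e-03  1.00e-04 -1.11e-01]
az 0.0002
az -3.1414
w clip in tool: n 5777 [[-0.0155, -0.0137, -0.0329], [0.0188, 0.0128, 0.0379]]
  low part y [-0.0153  0.0031  0.0141] x [-0.0195  0.0191]
  chart a [0.3571 0.4501] b [0.5122 0.5138 0.5152] z 0.115 tool y [-0.0012  0.0005  0.0018] 773
s clip in tool: n 527 [[-0.0168, -0.0172, -0.0299], [0.0165, 0.0083, 0.0448]]
  low part y [-0.0171 -0.0138 -0.01  ] x [-0.0169  0.0166]
  chart a [0.3572 0.4482] b [0.5099 0.5121 0.5205] z 0.1123 tool y [-0.0035 -0.0012  0.0071] 93
t clip in tool: n 79 [[-0.0219, -0.014, -0.034], [0.0021, 0.0099, 0.0403]]
  low part y [-0.014  -0.0129 -0.0116] x [-0.0187  0.0039]
  chart a [0.359  0.4358] b [0.5118 0.5141 0.516 ] z 0.1153 tool y [-0.0015  0.0007  0.0026] 35
```

View pics/w14.png

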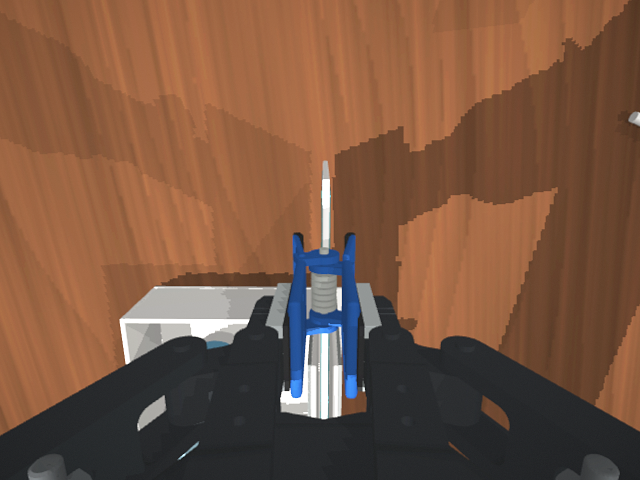

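View pics/s14c.png

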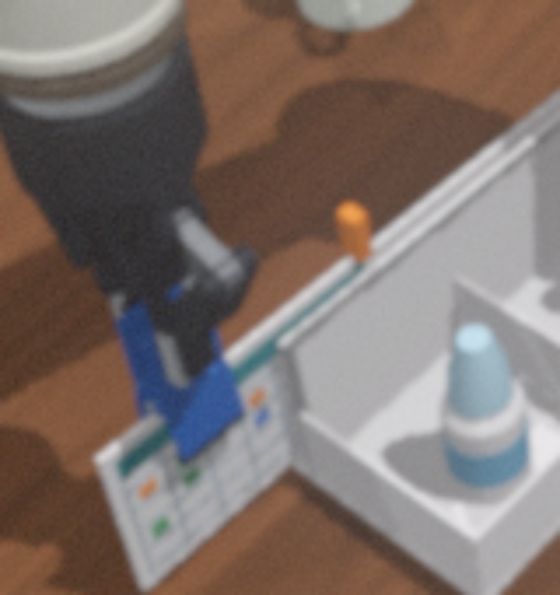

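The clip straddles the chart. Its lips are about 16–20 mm below the edge with some 10 mm free on each side, and the tool force is about 0. Hand in.

```bash
python3 - <<'E'
from h import *
s=arm.sense();print(s['joint_velocities'].round(3),s['contact_force'].round(2),s['gripper_width'])
print(arm.close_job())
E
```

```text
[-0.001 -0.001  0.002  0.001  0.001  0.001 -0.001] [ 0.29 -0.04 -0.11] 0.020851776108133706
the job is handed in; nothing more can be done
None
```

I pushed the chart out to its end stop, took the blue clip off the grey basket, and handed in at about 15 s. The clip is held squeezed open over the exposed top edge of the chart. No verdict was reported, so this rests on my own measurements.

- **Chart:** the push ended at about 15 N, more than the 6 N catch. The free end then measured 95 mm beyond the sleeve (96 mm expected), and the tab stayed put when I backed off. One early top-view depth reading put the free end about 6 mm shorter, probably from missing pixels on the thin edge.
- **Clip:** the fingers were 21 mm apart at hand-in, so the clip is squeezed to its stop. The lips are roughly 16–21 mm below the chart edge; the wrist and top cameras gave the shallower figure and the side camera the deeper. The lips are within about 1–3 mm of centred on the chart, and within a few millimetres of the middle of the exposed part.
- **Contact:** the tool force was about 0 N and the arm was still, so nothing suggested the clip was touching the chart.
- **Bystanders:** the spray, drops, pill jar and mug looked upright and in place in the pictures. I did not measure their positions afterwards.

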